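# Open a child-safe squeeze-and-turn cap

### The arm

A 6-joint arm with a two-finger parallel gripper is mounted at the origin on the work surface. World frame = base frame: x ahead of the robot, y to its left, z up, the work surface at z = 0. Lengths are in m, angles in rad, forces in N, time in s.
With the tool pointing down it reaches from about 0.25 to 0.85 m from the base axis. Payload 12.5 kg.
Tool frame: the origin (TCP) lies at the very end of the fingers, on their centre line; the grasp point (between the pads) lies 19 mm behind it; z points along the fingers, x is the direction in which the jaws open and shut, and the axes are right-handed (so a half turn about z gives the same grasp; the last joint's range is limited). The gripper opens to 93 mm and grips with 3 to 60 N. Pads are 15 mm wide; open, the fingers measure 128 mm over their backs; the gripper's body (75 mm by 188 mm) begins 65 mm behind the grasp point.
Start: joints at [-1.394, 0.351, 1.652, -0, 1.139, -0.085], TCP at [0.142, -0.531, 0.219] pointing down, gripper open.
Joint ranges: [-2.75, 2.75], [-0.79, 2.1], [0.01, 2.65], [-1.57, 4.71], [0.07, 3.14], [-2.87, 2.87]. Speed limits (rad/s): [2.22, 2.22, 2.79, 3.14, 3.14, 3.14].

### API

Orientations are given as a unit quaternion [x, y, z, w].
In Python, from rig import get_obs, get_image, camera_info, close_job gives the robot as it stands.
- The arm moves only by the tool step_arm, never from a script. Its argument "motion" is a list of rows, each a list of 7 numbers: the turn, a rotation vector about the tool's x, y, z in degrees, then the shift along the tool's x, y, z in m, then the opening, from 0 (shut) to 1 (fully open). In form: [[wx, wy, wz, dx, dy, dz, claw], ...]. A call has exactly 5 rows; each row shifts and turns the commanded pose from where the row before left it, along the tool's axes as they then stand; what a row does not reach is not made up. A row lasts 1/12 s, in which the tool goes at most 41.7 mm and 7.16 degrees, less where a joint would pass 70% of its speed; a pose out of reach is approached as far as the arm can. A call is refused whole if a number of a shift passes 0.0417 or a number of a turn 7.16, either way. A call with a gripper value outside its range is refused whole. The fingers move at their own pace and stop on an object; "newtons" is the grip in N (left out, the last holds). Time passes only in rows, so rows that do not move let the fingers close, or fill a call up. It gives the time, the measured TCP pose, the force and the opening at its end, in the units of the state.
- get_obs(): the state, without advancing time (a new reading comes with each control period).
- get_image(name): name is "side" or "top" or "wrist"; returns (picture, depth): 400x640x3 uint8, red, green, blue; 400x640 float32, m along the optical axis (not along the pixel's ray), 0 where there is no reading.
- camera_info(name): a dict with "fx", "fy", "cx", "cy" (pixels), "T" (4x4, takes a point from camera to world coordinates). Camera axes: x right, y down, z forward; pixel columns grow to the right and rows downward; lengths in m; the calibration is good to about 2 mm. A picture is of the moment at which its call begins: read the wrist's pose just before it. camera_info takes no time and is no camera call; for the wrist camera it gives the pose at the moment of the call.
- close_job(): hands the job in, once; it reports no verdict.
The state is a dict: "time_s": time; "joint_positions": joint angles; "qvel": joint speeds; "joint_efforts": joint torques, N m; "tool_pos": TCP position; "orientation": TCP orientation; "contact_force": force on the tool from outside, world axes, zero at the start; "wrist_torque": the same for the moment, N m; "width": finger opening in m.
Only numpy, scipy, OpenCV 4.12 (cv2) and the standard library are available. Lean on these libraries where they do the work, as an engineer would, in place of code of your own. Each camera call takes 0.05 s, during which the arm holds its last target.

### The job

Open the white vinegar canister on the walnut shelf: squeeze the two ribbed side tabs of its child-safe cap together and, keeping them squeezed, turn it anticlockwise until you feel its stop, then lift it off and set it down gently, mouth down, wholly on the flat round cork trivet. Do not force the cap against its stop, tug at it while it is still hooked or crush it, and leave everything else where it stands.

Things in the scene. Friction and masses are not known exactly. Their poses are not given: they have to be found in the camera images.
- cap: Grey child-safe cap on the canister: 51 mm across, 30 mm tall, about 65 g. Origin: centre of its lower edge, z its axis, up. Two ribbed side tabs at its +x and -x sides: flat faces square to x, 59 mm apart over their outsides, 18 mm wide along y, 8 to 26 mm above the origin. The +y and -y sides bulge out 4 mm when the tabs are squeezed: keep fingers off them.
- cap_top (a point): Centre of the cap's top, 30 mm above its origin. With tabs squeezed the cap turns anticlockwise (from above) against a liner drag of 0.1 to 0.2 N m. It leaves its thread after 0.55 to 1.4 rad, each time different and not to be told from the poses; the liner then pushes it up with 10 N. 0.14 rad on it meets a stop: the moment changes by 0.1 N m or more in 0.05 rad. There it lifts straight off.
- tab_a (a joint): How far the tab on the cap's +x side is pressed in, m: 0 out, 0.004 fully in (51 mm over both tabs). Spring: 3 N at first, 9 N fully in; a grip of 15 to 25 N a finger holds cap and tabs well, more than about 45 N a finger crushes the cap. Both tabs must stay in by 2.6 mm or more to pass the lock; with them out the cap turns a little, then jams.
- tab_b (a joint): How far the tab on the cap's -x side is pressed in, m: 0 out, 0.004 fully in. Spring as for the other tab.
- canister: White square vinegar canister, 88 mm wide, fixed in a wooden holder 104 mm square on the walnut shelf. Origin: underside of the holder, on the neck's axis; z up. Shoulder 100 mm above the origin, neck (32 mm across, 41 over thread) up to 128 mm, lower edge of the closed cap at 105 mm. More than 50 N between cap and canister counts as forcing. Shelf top 60 mm over the table, front edge x = 0.505.
- trivet: Flat round cork trivet, 120 mm across, 10 mm thick, no rim, lying loose on the table in front of the shelf. Origin: centre of its underside; its top is 10 mm above.
- clipjar: glass jar with clip-on lid, 100 mm across, 132 mm tall; bystander, stands on the shelf; origin under its centre
- jar_low: glass jar, 80 mm across, 75 mm tall, lower jar of a stack; bystander on the shelf; origin under its centre
- jar_top: glass jar, 72 mm across, 70 mm tall, upper jar of the stack; bystander; origin under its centre
- jar_end: glass jar, 84 mm across, 110 mm tall, at the right end of the shelf; bystander; origin under its centre
- mug: white mug, 80 mm across, 85 mm tall, at the left end of the shelf; bystander; origin under its centre
- funnel: grey plastic funnel standing mouth down on the table, 100 mm across at the foot, 112 mm tall; bystander; origin under its centre
- ladle: steel ladle lying on the table, 320 mm long, bowl 86 mm across towards its +x end; bystander; origin about mid-length, on the table
- tamper: pine tamper standing on the table, foot 56 mm across, 165 mm tall; bystander; origin under its centre
There are look-alikes about, which are no part of the job. Of the things that look like the cap, the middle-sized one is meant.

How it is judged:
By the outcome, as a careful person would: the job done as asked, in the order asked, and still so for the second after the job is handed in, with the robot touching nothing.
It also fails if it takes over 67 s, if anything falls off the work surface, if the arm or the gripper's body presses on something with over 40 N, if the wrist force passes 120 N, or if a joint passes its speed limit or range.

## Working session

There is one attempt and no reset: what is moved stays moved. The work goes in short steps, Python scripts to look and compute and a tool call to move; the robot and the scene stay as the last step left them, time stands still between calls to the robot, and variables do not carry over. Pictures are saved under pics/ and viewed, and the job is handed in when it is done.

Besides the shell and the picture viewer there is one more tool, called after ">>>" as name([rows], argument=value, ...), one row to a line, values as JSON. step_arm: Moves the arm, as the interface text tells. Its arguments: {"type":"object","properties":{"motion":{"type":"array"},"newtons":{"type":"number"}},"required":["motion"]}

```bash
ls; mkdir -p pics
python3 - <<'E'
from rig import *
import cv2,numpy as np
o=get_obs();print(o)
for n in ["side","top","wrist"]:
    c=camera_info(n);print(n,c)
    im,d=get_image(n);cv2.imwrite(f"pics/{n}0.png",im[:,:,::-1]);np.savez(f"{n}0.npz",im=im,d=d,T=c["T"])
E
```

```text
pics
{'time_s': 0.0, 'joint_positions': array([-1.39356454e+00,  3.51229012e-01,  1.65240382e+00, -1.11906414e-05,
        1.13913315e+00, -8.46175093e-02]), 'qvel': array([ 0.00018625, -0.00142325, -0.00115811, -0.00152836,  0.00113628,
        0.00081007]), 'joint_efforts': array([ 1.46129303e-03, -4.97313023e+01, -2.85250157e+01,  6.99823676e-02,
        2.57232296e-02, -9.87816361e-05]), 'tool_pos': array([ 0.1423287, -0.5309084,  0.2181131]), 'orientation': array([ 7.93369821e-01, -6.08739668e-01, -4.37018380e-04, -3.91434745e-04]), 'contact_force': array([-0.72093773, -0.14180543,  0.31390912]), 'wrist_torque': array([-0.0137998 , -0.01642686,  0.01078875]), 'width': 0.09307768089493582}
side {'fx': 509.59730356334813, 'fy': 509.59730356334813, 'cx': 321.2353871519655, 'cy': 203.28347157769957, 'T': array([[-0.91144078, -0.22079361,  0.34716839,  0.01430049],
       [-0.4113835 ,  0.47620358, -0.77717036,  1.11865109],
       [ 0.00627142, -0.8511641 , -0.52486221,  0.90197923],
       [ 0.        ,  0.        ,  0.        ,  1.        ]])}
top {'fx': 513.5143398537318, 'fy': 5
[... 173 characters left out ...]
748319e-01, -2.24037902e-02,  1.17031468e-03,
         3.01350292e-03],
       [ 1.49293065e-05, -5.28306086e-02, -9.98603488e-01,
         1.68927787e+00],
       [ 0.00000000e+00,  0.00000000e+00,  0.00000000e+00,
         1.00000000e+00]])}
wrist {'fx': 288.38542109304524, 'fy': 288.38542109304524, 'cx': 323.28881385730773, 'cy': 199.8060405415846, 'T': array([[ 2.60164539e-01, -9.25500271e-01, -2.75251996e-01,
         2.18437201e-01],
       [-9.65563910e-01, -2.49624743e-01, -7.33063632e-02,
        -5.10332408e-01],
       [-8.64649658e-04,  2.84845110e-01, -9.58573167e-01,
         3.84518748e-01],
       [ 0.00000000e+00,  0.00000000e+00,  0.00000000e+00,
         1.00000000e+00]])}
```

View pics/top0.png

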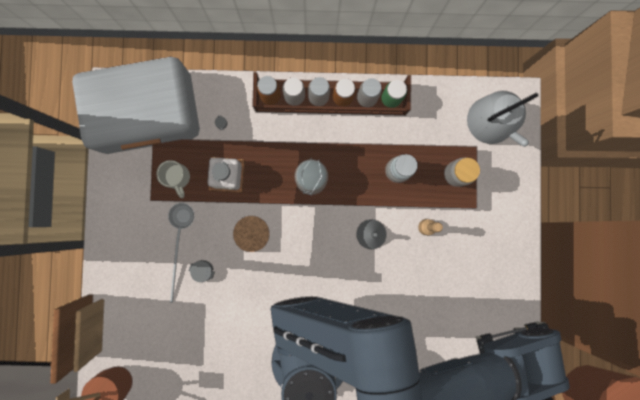

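View pics/side0.png

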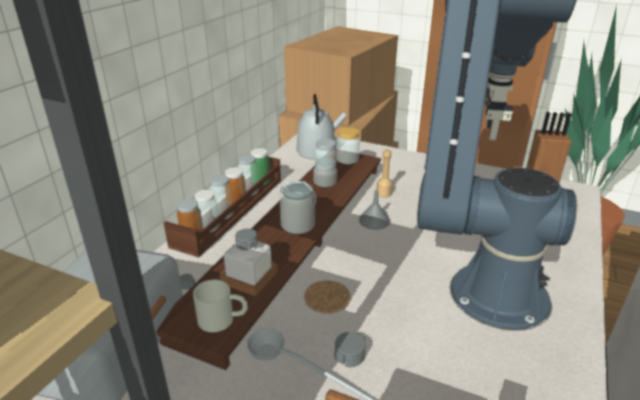

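View pics/wrist0.png

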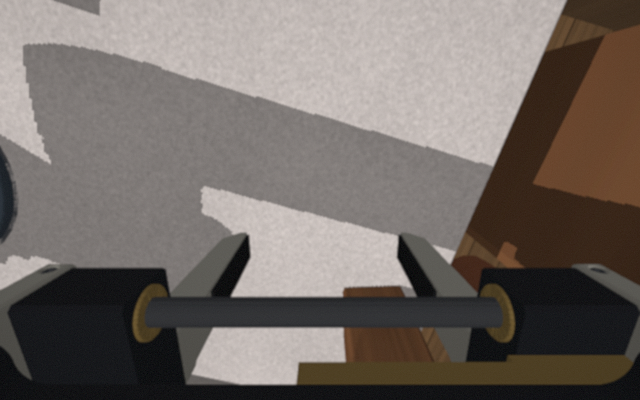

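The top view shows the canister with its cap at about (224,172), the mug at (172,175), the trivet at (251,233), and look-alike caps at (202,270) and (221,122). I'll zoom in on the canister and trivet next.

```bash
cat > h.py <<'E'
import numpy as np,cv2
from rig import *
def load(n):
    z=np.load(n);return z["im"],z["d"],z["T"]
K={}
def ray(cam,T,u,v,z):
    c=camera_info(cam);d=T[:3,:3]@np.array([(u-c["cx"])/c["fx"],(v-c["cy"])/c["fy"],1]);o=T[:3,3]
    return o+d*(z-o[2])/d[2]
def cloud(cam,d,T):
    c=camera_info(cam);v,u=np.mgrid[0:400,0:640]
    P=np.stack([(u-c["cx"])/c["fx"]*d,(v-c["cy"])/c["fy"]*d,d],-1)
    return P@T[:3,:3].T+T[:3,3]
E
python3 - <<'E'
from h import *
im,d,T=load("top0.npz")
a=cv2.resize(im[130:290,140:300,::-1],(600,600),interpolation=cv2.INTER_CUBIC);cv2.imwrite("pics/ztop.png",a)
P=cloud("top",d,T)
np.set_printoptions(precision=3,suppress=True)
for (u,v) in [(221,171),(230,182),(251,233),(202,270),(221,122),(172,175),(250,190)]: print(u,v,P[v,u])
m=(P[...,2]>0.15)&(P[...,0]>.45)&(P[...,0]<.6)&(P[...,1]<.3)&(P[...,1]>.1)
print("top of canister pts",m.sum(),P[m].mean(0),P[m].min(0),P[m].max(0))
m=(P[...,2]>0.18)&m
print("cap",m.sum(),P[m].mean(0),P[m].min(0),P[m].max(0))
hsv=cv2.cvtColor(im,cv2.COLOR_RGB2HSV)
t=np.zeros((400,640),np.uint8);t[205:262,225:280]=255
t&=cv2.inRange(hsv,(5,90,40),(20,255,200))
n,l,s,c=cv2.connectedComponentsWithStats(t);i=1+s[1:,4].argmax();print(s[i],c[i],ray("top",T,*c[i],.01), s[i][2]/513*1.68)
im,d,T=load("side0.npz")
a=cv2.resize(im[210:380,200:400,::-1],(800,600),interpolation=cv2.INTER_CUBIC);cv2.imwrite("pics/zside.png",a)
P=cloud("side",d,T);
m=(P[...,2]>0.15)&(P[...,0]>.45)&(P[...,0]<.62)&(P[...,1]<.25)&(P[...,1]>.1)
print("side can",m.sum(),P[m].mean(0),P[m].min(0),P[m].max(0))
m=(P[...,2]>0.185)&m
print("cap",m.sum(),P[m].mean(0),P[m].min(0),P[m].max(0))
E
```

```text
221 171 [0.59  0.271 0.194]
230 182 [0.562 0.25  0.153]
251 233 [0.408 0.199 0.01 ]
202 270 [0.287 0.35  0.036]
221 122 [0.77  0.307 0.021]
172 175 [0.587 0.448 0.068]
250 190 [0.546 0.2   0.059]
top of canister pts 367 [0.577 0.266 0.176] [0.55 0.23 0.15] [0.6   0.299 0.206]
cap 191 [0.584 0.272 0.194] [0.564 0.247 0.182] [0.6   0.297 0.206]
[234 217  34  34 921] [250.751 233.441] [0.407 0.2   0.01 ] 0.11134502923976607
side can 15 [0.566 0.246 0.155] [0.55  0.239 0.15 ] [0.588 0.25  0.193]
cap 1 [0.588 0.25  0.193] [0.588 0.25  0.193] [0.588 0.25  0.193]
```

View pics/ztop.png

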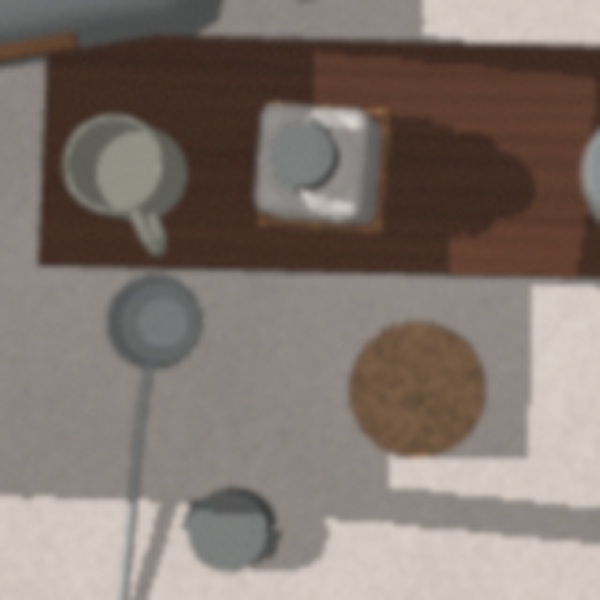

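View pics/zside.png

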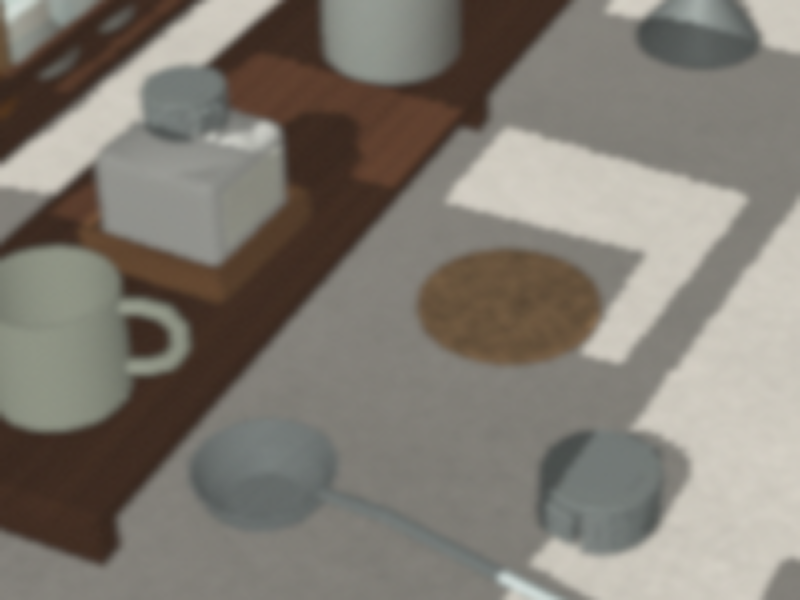

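Run:
```python
from h import *
im,d,T=load("side0.npz")
np.set_printoptions(precision=3,suppress=True)
print(ray("side",T,200+185/4,210+84/3.53,.195))
print(ray("side",T,200+208/4,210+122/3.53,.178))
im,d,T=load("top0.npz")
print(ray("top",T,140+303/3.75,130+153/3.75,.195))
for q in [(282,175),(311,177),(371,235),(400,168),(430,227)]: print(ray("top",T,*q,.15))
```

```text
[0.588 0.275 0.195]
[0.566 0.287 0.178]
[0.591 0.271 0.195]
[0.587 0.095 0.15 ]
[0.583 0.007 0.15 ]
[ 0.413 -0.176  0.15 ]
[ 0.616 -0.26   0.15 ]
[ 0.441 -0.352  0.15 ]
```

>>> step_arm([
  [0,0,0,0,0,-0.033,1],
  [0,0,0,0,0,-0.033,1],
  [0,0,0,0,0,-0.033,1],
  [0,0,0,-0.02,-0.02,-0.005,1],
  [0,0,0,-0.025,-0.025,0,1],
], newtons=20)

```text
time_s: 0.57
tool_pos: [0.174, -0.4771, 0.3244]
orientation: [0.793, -0.61, 0.001, 0.001]
contact_force: [1.0, 0.2, -0.1]
width: 0.0931
```

>>> step_arm([
  [0,0,0,-0.027,-0.026,0,1],
  [0,0,0,-0.027,-0.026,0,1],
  [0,0,0,-0.027,-0.026,0,1],
  [0,0,0,-0.027,-0.026,0,1],
  [0,0,0,-0.027,-0.026,0,1],
])

```text
time_s: 0.98
tool_pos: [0.2651, -0.3103, 0.3225]
orientation: [0.793, -0.609, -0.0, -0.0]
contact_force: [1.4, -0.1, 0.1]
width: 0.0928
```

>>> step_arm([
  [0,0,0,-0.027,-0.026,0,1],
  [0,0,0,-0.027,-0.026,0,1],
  [0,0,0,-0.027,-0.026,0,1],
  [0,0,0,-0.027,-0.026,0,1],
  [0,0,0,-0.027,-0.026,0,1],
])

```text
time_s: 1.4
tool_pos: [0.3558, -0.1462, 0.3227]
orientation: [0.793, -0.609, 0.0, -0.0]
contact_force: [1.7, -0.3, 0.5]
width: 0.0928
```

>>> step_arm([
  [0,0,0,-0.027,-0.026,0,1],
  [0,0,0,-0.027,-0.026,0,1],
  [0,0,0,-0.027,-0.026,0,1],
  [0,0,0,-0.027,-0.026,0,1],
  [0,0,0,-0.027,-0.026,0,1],
])

```text
time_s: 1.82
tool_pos: [0.4465, 0.018, 0.3226]
orientation: [0.793, -0.609, 0.0, 0.0]
contact_force: [-0.4, -0.8, 0.3]
width: 0.0931
```

>>> step_arm([
  [0,0,0,-0.027,-0.026,0,1],
  [0,0,0,-0.027,-0.026,0,1],
  [0,0,0,-0.027,-0.026,0,1],
  [0,0,0,-0.027,-0.026,0,1],
  [0,0,0,-0.027,-0.026,0,1],
])

```text
time_s: 2.23
tool_pos: [0.5371, 0.182, 0.3223]
orientation: [0.793, -0.609, -0.0, 0.0]
contact_force: [-0.4, -0.9, 1.3]
width: 0.0931
```

>>> step_arm([
  [0,0,-7,0,0,0,1],
  [0,0,-7,0,0,0,1],
  [0,0,-7,0,0,0,1],
  [0,0,-7,0,0,0,1],
  [0,0,-7,0,0,0,1],
])

```text
time_s: 2.65
tool_pos: [0.5366, 0.1801, 0.3223]
orientation: [0.941, -0.339, -0.0, 0.0]
contact_force: [-0.0, 0.1, 0.2]
width: 0.0932
```

>>> step_arm([
  [0,0,-4.5,0,0,0,1],
  [0,0,-4.5,0,0,0,1],
  [0,0,0,-0.001,-0.036,0,1],
  [0,0,0,-0.001,-0.036,0,1],
  [0,0,0,0,-0.035,0,1],
])

```text
time_s: 3.07
tool_pos: [0.5905, 0.2739, 0.3227]
orientation: [0.964, -0.268, -0.0, -0.0]
contact_force: [1.4, 0.6, 1.4]
width: 0.0931
```

Run:
```python
from h import *
o=get_obs();c=camera_info("wrist");im,d=get_image("wrist")
np.savez("w1.npz",im=im,d=d,T=c["T"]);cv2.imwrite("pics/w1.png",im[:,:,::-1])
print(o["tool_pos"],o["orientation"],o["joint_positions"])
```

```text
[0.59054238 0.27393027 0.32270074] [ 9.63537094e-01 -2.67574788e-01 -2.00371221e-05 -2.88261077e-05] [3.62800333e-01 4.67648321e-01 1.22455352e+00 7.07082804e-05
 1.44938897e+00 9.04542089e-01]
```

View pics/w1.png

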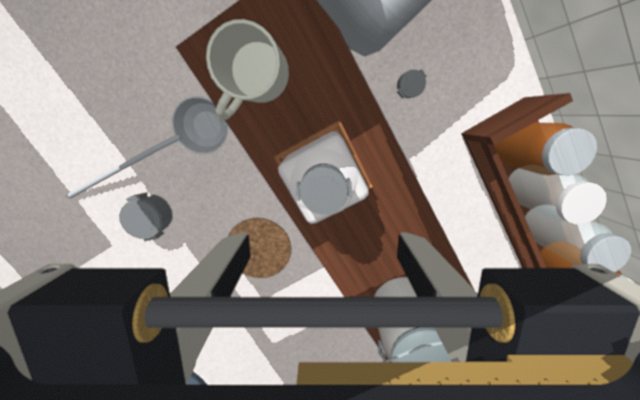

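Run:
```python
from h import *
im,d,T=load("w1.npz")
a=cv2.resize(im[135:235,270:380,::-1],(660,600),interpolation=cv2.INTER_CUBIC);cv2.imwrite("pics/w1z.png",a)
```

```text
(no output)
```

View pics/w1z.png

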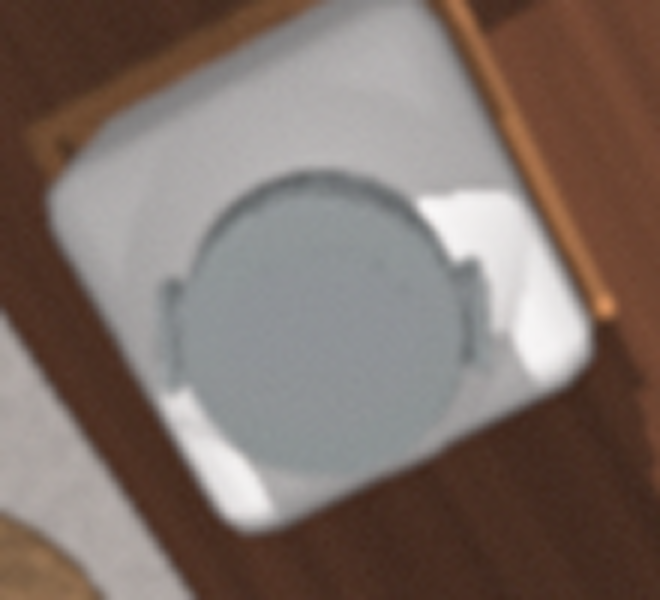

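Run:
```python
from h import *
im,d,T=load("w1.npz")
np.set_printoptions(precision=4,suppress=True)
f=lambda x,y,z: ray("wrist",T,270+x/6-.42,135+y/6-.42,z)
c=f(325,323,.195);a=f(163,337,.191);b=f(487,310,.191);print(c,a,b,(a+b)/2,np.linalg.norm(a-b),np.degrees(np.arctan2(*(b-a)[1::-1])))
l=f(187,323,.195);r=f(463,323,.195);print("dia",np.linalg.norm(l-r)); print(np.linalg.norm(f(325,172,.195)-f(325,475,.195)))
P=cloud("wrist",d,T);print(P[188,324],P[155,310])
m=(abs(P[...,2]-.195)<.006)&(np.hypot(P[...,0]-c[0],P[...,1]-c[1])<.04);print(m.sum(),P[m].mean(0),P[m].min(0),P[m].max(0))
# trivet
im,d,T=load("top0.npz");
o=get_obs();x,y,z,w=o["orientation"];print("yaw",2*np.degrees(np.arctan2(y,x)),o["tool_pos"],o["time_s"])
```

```text
[0.5928 0.2777 0.195 ] [0.5662 0.2895 0.191 ] [0.6181 0.2641 0.191 ] [0.5921 0.2768 0.191 ] 0.05776633122428893 -26.058389404541995
dia 0.04836802309462641
0.05480302741221918
[0.5934 0.2783 0.1965] [0.5943 0.3111 0.1541]
1929 [0.5918 0.2763 0.1953] [0.5616 0.2505 0.1891] [0.6207 0.3012 0.198 ]
yaw -30.90740598945108 [0.5921 0.2783 0.3211] 3.1167
```

>>> step_arm([
  [0,0,-4.5,0,0,0.02,1],
  [0,0,0,0,0,0.02,1],
  [0,0,0,0,0,0,1],
  [0,0,0,0,0,0,1],
  [0,0,0,0,0,0,1],
])

```text
time_s: 3.53
tool_pos: [0.5904, 0.2728, 0.2839]
orientation: [0.973, -0.229, 0.0, -0.0]
contact_force: [0.5, 0.2, 0.9]
width: 0.093
```

Run:
```python
from h import *
o=get_obs();c=camera_info("wrist");im,d=get_image("wrist")
np.savez("w2.npz",im=im,d=d,T=c["T"]);
np.set_printoptions(precision=4,suppress=True)
T=c["T"];x,y,z,w=o["orientation"];print(o["tool_pos"],"yaw",2*np.degrees(np.arctan2(y,x)),o["qvel"])
p=np.array([.5922,.2768,.193]);q=T[:3,:3].T@(p-T[:3,3]);u,v=q[0]/q[2]*c["fx"]+c["cx"],q[1]/q[2]*c["fy"]+c["cy"];print(u,v)
u0,v0=int(u)-66,int(v)-60;print(u0,v0)
a=cv2.resize(im[v0:v0+120,u0:u0+132,::-1],(660,600),interpolation=cv2.INTER_CUBIC);cv2.imwrite("pics/w2z.png",a)
P=cloud("wrist",d,T)
m=(abs(P[...,2]-.195)<.006)&(np.hypot(P[...,0]-p[0],P[...,1]-p[1])<.04);print(m.sum(),P[m].mean(0),P[m].min(0),P[m].max(0))
```

```text
[0.5904 0.2728 0.2839] yaw -26.532638300067852 [-0.002  -0.0125 -0.0086  0.0011 -0.0023 -0.0019]
323.62200520882453 198.32679107905517
257 138
2488 [0.5916 0.2766 0.1953] [0.561  0.2502 0.1891] [0.6204 0.3012 0.1982]
```

View pics/w2z.png

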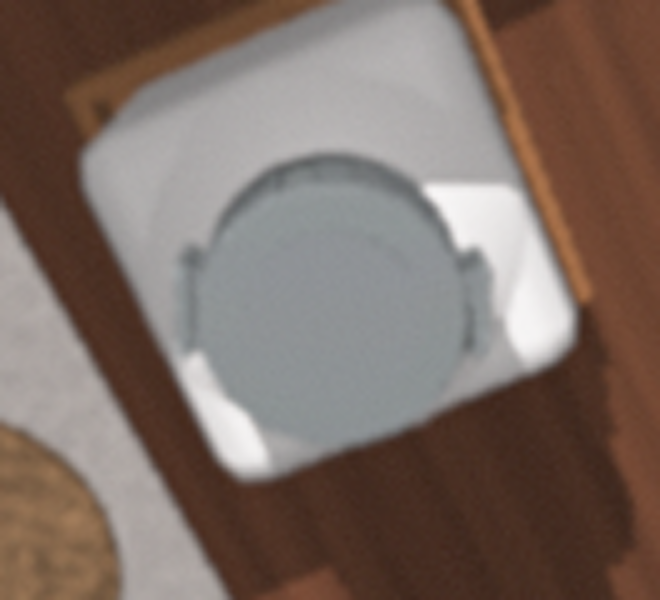

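Run:
```python
from h import *
im,d,T=load("w2.npz")
np.set_printoptions(precision=4,suppress=True)
f=lambda x,y,z: ray("wrist",T,257+x/5-.4,138+y/5-.4,z)
c=f(333,312,.195);a=f(181,300,.191);b=f(492,302,.191);print(c,a,b,(a+b)/2,np.linalg.norm(a-b),np.degrees(np.arctan2(*(b-a)[1::-1])))
l=f(198,312,.195);r=f(468,312,.195);print("dia",np.linalg.norm(l-r)); print(np.linalg.norm(f(333,180,.195)-f(333,445,.195)))
o=get_obs();p=o["tool_pos"];th=np.radians(-26.5)
for t in ((a+b)/2,c):
    D=t-p;print("tool dx,dy",D[0]*np.cos(th)+D[1]*np.sin(th), D[0]*np.sin(th)-D[1]*np.cos(th))
```

```text
[0.5914 0.2761 0.195 ] [0.5665 0.2898 0.191 ] [0.6184 0.2635 0.191 ] [0.5924 0.2766 0.191 ] 0.0582131908250661 -26.867832044731895
dia 0.04986984985553655
0.05111531844627455
tool dx,dy -2.8931859206745734e-05 -0.004265719961780386
tool dx,dy -0.0007003196994238736 -0.0033076158526713145
```

>>> step_arm([
  [0,0,0,-0.0004,-0.0038,0.02,1],
  [0,0,0,0,0,0.03,1],
  [0,0,0,0,0,0.03,0.9],
  [0,0,0,0,0,0.025,0.8],
  [0,0,0,0,0,0.009,0.75],
])

```text
time_s: 4.0
tool_pos: [0.5905, 0.2759, 0.1662]
orientation: [0.973, -0.229, -0.001, 0.001]
contact_force: [-0.2, -0.5, -1.3]
width: 0.0773
```

>>> step_arm([
  [0,0,0,0,0,0,0.72],
  [0,0,0,0,0,0,0.72],
  [0,0,0,0,0,0,0.72],
  [0,0,0,0,0,0,0.72],
  [0,0,0,0,0,0,0.72],
])

```text
time_s: 4.42
tool_pos: [0.592, 0.2766, 0.1701]
orientation: [0.973, -0.229, 0.001, -0.001]
contact_force: [0.2, -0.1, -0.1]
width: 0.067
```

Run:
```python
from h import *
o=get_obs();c=camera_info("wrist");im,d=get_image("wrist")
np.savez("w3.npz",im=im,d=d,T=c["T"]);
cv2.imwrite("pics/w3.png",im[:,:,::-1])
print(o)
im,d=get_image("side");cv2.imwrite("pics/s3.png",cv2.resize(im[180:310,180:350,::-1],(785,600),interpolation=cv2.INTER_CUBIC))
```

```text
{'time_s': 4.4167, 'joint_positions': array([3.65834402e-01, 5.84703408e-01, 1.41050528e+00, 1.50327537e-05,
       1.14421468e+00, 8.28424397e-01]), 'qvel': array([-0.00109379,  0.0085162 ,  0.00717634, -0.00154171, -0.00349394,
       -0.00171611]), 'joint_efforts': array([-1.42791902e-02, -6.28110766e+01, -2.88493448e+01,  5.85378113e-02,
       -4.30837157e-02,  8.52349676e-04]), 'tool_pos': array([0.59200139, 0.2765823 , 0.17012259]), 'orientation': array([ 9.73369064e-01, -2.29241113e-01,  8.93097569e-04, -6.15523414e-04]), 'contact_force': array([ 0.15415316, -0.10827365, -0.08878656]), 'wrist_torque': array([-0.09488776, -0.01708653, -0.0132901 ]), 'width': 0.06701837660439335}
```

View pics/w3.png

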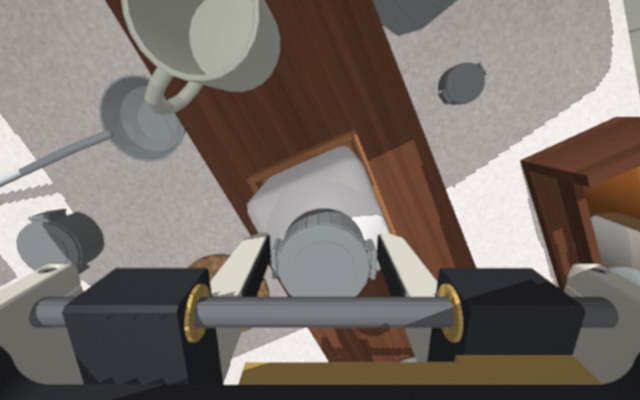

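View pics/s3.png

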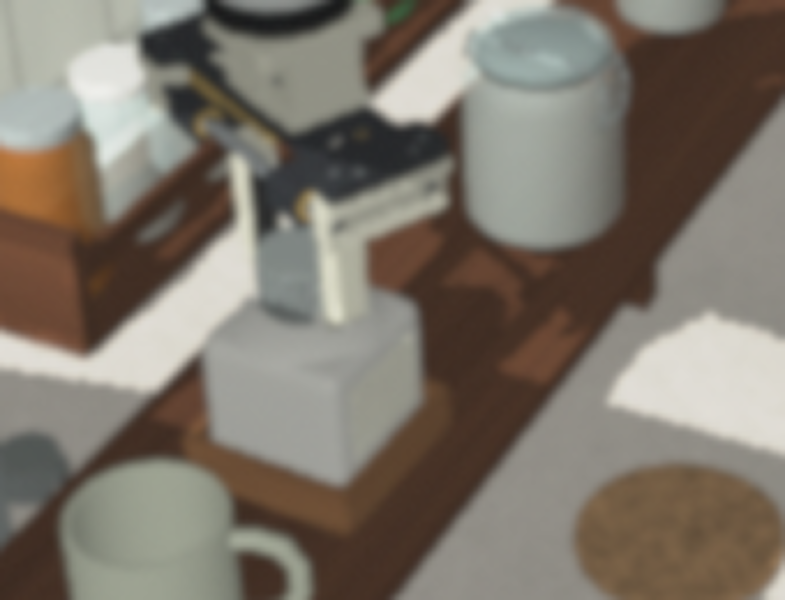

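>>> step_arm([
  [0,0,0,0,0,0.0025,0.72],
  [0,0,0,0,0,0,0.66],
  [0,0,0,0,0,0,0.6],
  [0,0,0,0,0,0,0.5],
  [0,0,0,0,0,0,0.4],
], newtons=20)

```text
time_s: 4.93
tool_pos: [0.5918, 0.2762, 0.1662]
orientation: [0.973, -0.229, 0.0, 0.0]
contact_force: [0.4, -0.7, -0.9]
width: 0.0505
```

>>> step_arm([
  [0,0,0,0,0,0,0.4],
  [0,0,0,0,0,0,0.4],
  [0,0,0,0,0,0,0.4],
  [0,0,0,0,0,0,0.4],
  [0,0,0,0,0,0,0.4],
])

```text
time_s: 5.35
tool_pos: [0.5917, 0.2762, 0.1662]
orientation: [0.973, -0.229, 0.0, 0.0]
contact_force: [4.5, -2.4, -1.3]
width: 0.0508
```

Run:
```python
from h import *
np.set_printoptions(precision=4,suppress=True)
o=get_obs()
for k in o: print(k,o[k])
```

```text
time_s 5.35
joint_positions [ 0.3657  0.5889  1.4138 -0.0004  1.1385  0.8284]
qvel [ 0.0002 -0.0002  0.0012  0.     -0.0008 -0.0021]
joint_efforts [  2.8527 -63.6715 -27.6606   1.0404   0.8143  -0.0149]
tool_pos [0.5917 0.2762 0.1662]
orientation [ 0.9734 -0.2292  0.0003  0.    ]
contact_force [ 4.4751 -2.3701 -1.3219]
wrist_torque [-0.5217 -0.8088 -0.0636]
width 0.05084023807249819
```

>>> step_arm([
  [0,0,-2,0,0,0,0.4],
  [0,0,-2,0,0,0,0.4],
  [0,0,-2,0,0,0,0.4],
  [0,0,-2,0,0,0,0.4],
  [0,0,0,0,0,0,0.4],
])

```text
time_s: 5.77
tool_pos: [0.5912, 0.2765, 0.1661]
orientation: [0.987, -0.16, -0.0, -0.0]
contact_force: [1.5, -1.5, -0.9]
width: 0.0508
```

```bash
cat > s.py <<'E'
from h import *
np.set_printoptions(precision=3,suppress=True)
o=get_obs();x,y,z,w=o["orientation"]
print(round(o["time_s"],2),"yaw",round(2*np.degrees(np.arctan2(y,x)),2),"p",o["tool_pos"],"F",o["contact_force"],"M",o["wrist_torque"],"w",round(o["width"],4),"q6",round(o["joint_positions"][5],3),"tau6",round(o["joint_efforts"][5],3))
E
python3 s.py
```

```text
5.77 yaw -18.41 p [0.591 0.277 0.166] F [ 1.483 -1.482 -0.935] M [-0.21  -0.243 -0.063] w 0.0508 q6 0.687 tau6 -0.654
```

>>> step_arm([
  [0,0,-2,0,0,0,0.4],
  [0,0,-2,0,0,0,0.4],
  [0,0,-2,0,0,0,0.4],
  [0,0,-2,0,0,0,0.4],
  [0,0,0,0,0,0,0.4],
])

```text
time_s: 6.18
tool_pos: [0.591, 0.2766, 0.1661]
orientation: [0.996, -0.091, -0.001, -0.0]
contact_force: [-0.2, -0.0, 0.5]
width: 0.0507
```

```bash
python3 s.py
```

```text
6.18 yaw -10.47 p [0.591 0.277 0.166] F [-0.232 -0.     0.471] M [-0.096  0.08  -0.042] w 0.0507 q6 0.549 tau6 -0.649
```

>>> step_arm([
  [0,0,-2,0,0,0,0.4],
  [0,0,-2,0,0,0,0.4],
  [0,0,-2,0,0,0,0.4],
  [0,0,-2,0,0,0,0.4],
  [0,0,0,0,0,0,0.4],
])

```text
time_s: 6.6
tool_pos: [0.591, 0.2766, 0.1661]
orientation: [1.0, -0.022, -0.001, -0.0]
contact_force: [-1.5, 0.3, 1.0]
width: 0.0506
```

```bash
python3 s.py
python3 - <<'E'
from h import *
im,d=get_image("wrist")
cv2.imwrite("pics/w4.png",cv2.resize(im[150:350,220:430,::-1],(630,600),interpolation=cv2.INTER_CUBIC))
E
```

```text
6.6 yaw -2.52 p [0.591 0.277 0.166] F [-1.472  0.268  1.009] M [-0.02   0.2   -0.131] w 0.0506 q6 0.41 tau6 -0.701
```

View pics/w4.png

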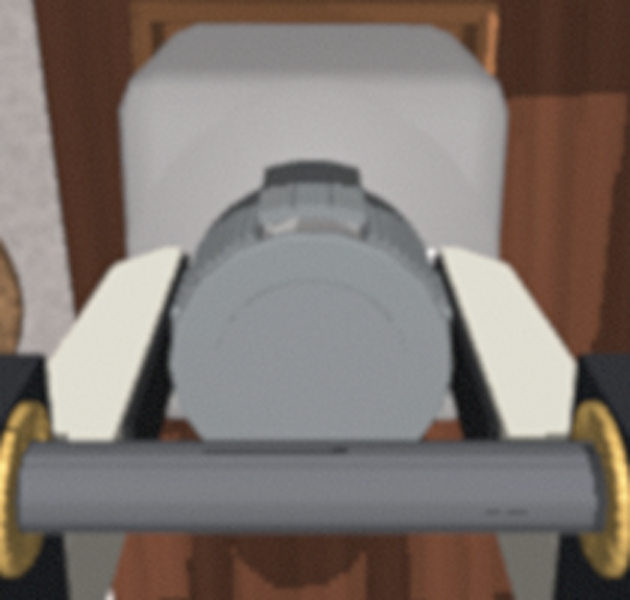

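>>> step_arm([
  [0,0,-1.2,0,0,0,0.4],
  [0,0,-1.2,0,0,0,0.4],
  [0,0,-1.2,0,0,0,0.4],
  [0,0,-1.2,0,0,0,0.4],
  [0,0,-1.2,0,0,0,0.4],
])

```text
time_s: 7.07
tool_pos: [0.5912, 0.2765, 0.1661]
orientation: [1.0, 0.031, -0.0, -0.0]
contact_force: [-2.5, 0.6, 1.4]
width: 0.0505
```

```bash
python3 s.py
```

```text
7.07 yaw 3.61 p [0.591 0.276 0.166] F [-2.492  0.564  1.367] M [ 0.103  0.467 -0.138] w 0.0505 q6 0.303 tau6 0.266
```

>>> step_arm([
  [0,0,-1,0,0,0,0.4],
  [0,0,-1,0,0,0,0.4],
  [0,0,-1,0,0,0,0.4],
  [0,0,0,0,0,0,0.4],
  [0,0,0,0,0,0,0.4],
])

```text
time_s: 7.48
tool_pos: [0.5914, 0.2764, 0.1661]
orientation: [0.998, 0.057, -0.0, 0.0]
contact_force: [-2.8, 0.6, 0.7]
width: 0.0505
```

```bash
python3 s.py
```

```text
7.48 yaw 6.5 p [0.591 0.276 0.166] F [-2.78   0.627  0.685] M [ 0.156  0.481 -0.023] w 0.0505 q6 0.252 tau6 -0.132
```

>>> step_arm([
  [0,0,-1,0,0,0,0.4],
  [0,0,-1,0,0,0,0.4],
  [0,0,-1,0,0,0,0.4],
  [0,0,0,0,0,0,0.4],
  [0,0,0,0,0,0,0.4],
])

```text
time_s: 7.9
tool_pos: [0.5915, 0.2764, 0.1662]
orientation: [0.997, 0.083, 0.0, 0.0]
contact_force: [-1.9, 0.9, 0.5]
width: 0.0505
```

```bash
python3 s.py
```

```text
7.9 yaw 9.5 p [0.592 0.276 0.166] F [-1.95   0.892  0.481] M [ 0.085  0.322 -0.099] w 0.0505 q6 0.2 tau6 -0.183
```

>>> step_arm([
  [0,0,-0.7,0,0,0,0.4],
  [0,0,-0.7,0,0,0,0.4],
  [0,0,-0.7,0,0,0,0.4],
  [0,0,-0.7,0,0,0,0.4],
  [0,0,-0.7,0,0,0,0.4],
])

```text
time_s: 8.32
tool_pos: [0.5915, 0.2764, 0.1662]
orientation: [0.993, 0.114, 0.0, 0.0]
contact_force: [-2.3, 0.3, 1.2]
width: 0.0507
```

```bash
python3 s.py
```

```text
8.32 yaw 13.07 p [0.592 0.276 0.166] F [-2.28   0.286  1.219] M [-0.099  0.21  -0.16 ] w 0.0507 q6 0.138 tau6 0.083
```

>>> step_arm([
  [0,0,-0.7,0,0,0,0.4],
  [0,0,-0.7,0,0,0,0.4],
  [0,0,-0.7,0,0,0,0.4],
  [0,0,-0.7,0,0,0,0.4],
  [0,0,-0.7,0,0,0,0.4],
])

```text
time_s: 8.73
tool_pos: [0.5915, 0.2764, 0.1662]
orientation: [0.99, 0.144, 0.0, 0.0]
contact_force: [-0.8, -0.7, 0.8]
width: 0.0504
```

```bash
python3 s.py
```

```text
8.73 yaw 16.57 p [0.592 0.276 0.166] F [-0.818 -0.668  0.839] M [-0.046  0.085 -0.118] w 0.0504 q6 0.077 tau6 0.093
```

>>> step_arm([
  [0,0,-0.7,0,0,0,0.4],
  [0,0,-0.7,0,0,0,0.4],
  [0,0,-0.7,0,0,0,0.4],
  [0,0,-0.7,0,0,0,0.4],
  [0,0,-0.7,0,0,0,0.4],
])

```text
time_s: 9.15
tool_pos: [0.5915, 0.2764, 0.1663]
orientation: [0.985, 0.174, 0.0, -0.0]
contact_force: [-1.1, 0.1, 2.3]
width: 0.0507
```

```bash
python3 s.py
```

```text
9.15 yaw 20.07 p [0.592 0.276 0.166] F [-1.055  0.063  2.296] M [-0.137  0.132 -0.18 ] w 0.0507 q6 0.016 tau6 0.109
```

>>> step_arm([
  [0,0,-0.7,0,0,0,0.4],
  [0,0,-0.7,0,0,0,0.4],
  [0,0,-0.7,0,0,0,0.4],
  [0,0,-0.7,0,0,0,0.4],
  [0,0,-0.7,0,0,0,0.4],
])

```text
time_s: 9.57
tool_pos: [0.5916, 0.2764, 0.1664]
orientation: [0.979, 0.204, 0.0, -0.0]
contact_force: [-1.0, -0.9, 5.3]
width: 0.0503
```

```bash
python3 s.py
```

```text
9.57 yaw 23.57 p [0.592 0.276 0.166] F [-1.015 -0.905  5.267] M [-0.217  0.132 -0.159] w 0.0503 q6 -0.046 tau6 0.139
```

>>> step_arm([
  [0,0,-0.7,0,0,0,0.4],
  [0,0,-0.7,0,0,0,0.4],
  [0,0,-0.7,0,0,0,0.4],
  [0,0,-0.7,0,0,0,0.4],
  [0,0,-0.7,0,0,0,0.4],
])

```text
time_s: 9.98
tool_pos: [0.5918, 0.2764, 0.1667]
orientation: [0.972, 0.234, 0.001, 0.0]
contact_force: [-0.8, -0.9, 6.5]
width: 0.0503
```

```bash
python3 s.py
```

```text
9.98 yaw 27.08 p [0.592 0.276 0.167] F [-0.833 -0.874  6.48 ] M [-0.178  0.053 -0.101] w 0.0503 q6 -0.107 tau6 0.157
```

>>> step_arm([
  [0,0,-0.4,0,0,0,0.4],
  [0,0,-0.4,0,0,0,0.4],
  [0,0,-0.4,0,0,0,0.4],
  [0,0,-0.3,0,0,0,0.4],
  [0,0,-0.3,0,0,0,0.4],
])

```text
time_s: 10.4
tool_pos: [0.5918, 0.2765, 0.1669]
orientation: [0.968, 0.249, 0.001, -0.0]
contact_force: [-0.8, -0.0, 7.9]
width: 0.0507
```

```bash
python3 s.py
```

```text
10.4 yaw 28.86 p [0.592 0.277 0.167] F [-0.79  -0.006  7.868] M [-0.197  0.156 -0.048] w 0.0507 q6 -0.138 tau6 0.036
```

>>> step_arm([
  [0,0,-0.4,0,0,0,0.4],
  [0,0,-0.4,0,0,0,0.4],
  [0,0,-0.4,0,0,0,0.4],
  [0,0,-0.4,0,0,0,0.4],
  [0,0,-0.4,0,0,0,0.4],
])

```text
time_s: 10.82
tool_pos: [0.5917, 0.2766, 0.1669]
orientation: [0.964, 0.266, 0.001, -0.0]
contact_force: [-3.4, -1.0, 8.4]
width: 0.0507
```

```bash
python3 s.py
```

```text
10.82 yaw 30.86 p [0.592 0.277 0.167] F [-3.419 -1.002  8.387] M [-0.213  0.291 -0.162] w 0.0507 q6 -0.173 tau6 -0.001
```

>>> step_arm([
  [0,0,-0.4,0,0,0,0.4],
  [0,0,-0.4,0,0,0,0.4],
  [0,0,-0.4,0,0,0,0.4],
  [0,0,-0.4,0,0,0,0.4],
  [0,0,-0.4,0,0,0,0.4],
])

```text
time_s: 11.23
tool_pos: [0.5913, 0.2766, 0.1668]
orientation: [0.959, 0.283, 0.0, -0.0]
contact_force: [-4.3, 0.0, 8.5]
width: 0.051
```

```bash
python3 s.py
```

```text
11.23 yaw 32.85 p [0.591 0.277 0.167] F [-4.294  0.02   8.504] M [-0.21   0.704 -0.234] w 0.051 q6 -0.207 tau6 -0.067
```

>>> step_arm([
  [0,0,-0.3,0,0,0,0.4],
  [0,0,-0.3,0,0,0,0.4],
  [0,0,-0.3,0,0,0,0.4],
  [0,0,-0.3,0,0,0,0.4],
  [0,0,0,0,0,0,0.4],
])

```text
time_s: 11.65
tool_pos: [0.591, 0.2766, 0.1668]
orientation: [0.956, 0.293, -0.0, -0.0]
contact_force: [-6.1, -1.6, 9.5]
width: 0.0509
```

```bash
python3 s.py;python3 s.py
```

```text
11.65 yaw 34.05 p [0.591 0.277 0.167] F [-6.118 -1.639  9.473] M [-0.237  0.884 -0.182] w 0.0509 q6 -0.228 tau6 -0.316
11.65 yaw 34.05 p [0.591 0.277 0.167] F [-6.118 -1.639  9.473] M [-0.237  0.884 -0.182] w 0.0509 q6 -0.228 tau6 -0.316
```

>>> step_arm([
  [0,0,-0.3,0,0,0,0.4],
  [0,0,-0.3,0,0,0,0.4],
  [0,0,-0.3,0,0,0,0.4],
  [0,0,-0.3,0,0,0,0.4],
  [0,0,0,0,0,0,0.4],
])

```text
time_s: 12.07
tool_pos: [0.5909, 0.2766, 0.1668]
orientation: [0.953, 0.303, -0.0, -0.0]
contact_force: [-6.9, -1.5, 10.6]
width: 0.0506
```

```bash
python3 s.py
```

```text
12.07 yaw 35.24 p [0.591 0.277 0.167] F [-6.882 -1.514 10.58 ] M [-0.194  1.013 -0.393] w 0.0506 q6 -0.249 tau6 -0.435
```

>>> step_arm([
  [0,0,0,0,0,0,0.4],
  [0,0,0,0,0,0,0.4],
  [0,0,0,0,0,0,0.4],
  [0,0,0,0,0,0,0.4],
  [0,0,0,0,0,0,0.4],
])

```text
time_s: 12.48
tool_pos: [0.5909, 0.2765, 0.1668]
orientation: [0.953, 0.303, -0.0, -0.0]
contact_force: [-5.2, -0.4, 9.7]
width: 0.0505
```

```bash
python3 s.py
python3 - <<'E'
from h import *
np.set_printoptions(precision=3,suppress=True)
for i in range(4):
    im,d=get_image("wrist");o=get_obs();print(o["contact_force"],o["wrist_torque"],o["joint_efforts"][5],o["tool_pos"])
cv2.imwrite("pics/w5.png",cv2.resize(im[150:350,220:430,::-1],(630,600),interpolation=cv2.INTER_CUBIC))
E
```

```text
12.48 yaw 35.22 p [0.591 0.277 0.167] F [-5.215 -0.369  9.735] M [-0.213  1.053 -0.338] w 0.0505 q6 -0.249 tau6 -0.337
[-7.885 -1.268 10.617] [-0.254  1.053 -0.339] -0.3365712985396385 [0.591 0.277 0.167]
[-6.797 -0.839 10.103] [-0.216  1.057 -0.359] -0.3365599550306797 [0.591 0.277 0.167]
[-6.007 -0.515  8.952] [-0.239  1.059 -0.291] -0.3365429677069187 [0.591 0.277 0.167]
[-6.091 -0.218 10.521] [-0.276  1.037 -0.35 ] -0.3365363460034132 [0.591 0.277 0.167]
```

View pics/w5.png

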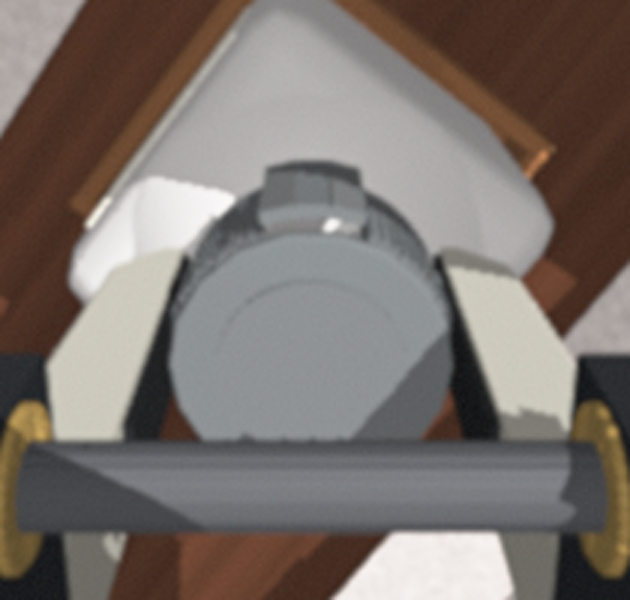

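>>> step_arm([
  [0,0,-0.4,0,0,0,0.4],
  [0,0,-0.4,0,0,0,0.4],
  [0,0,0,0,0,0,0.4],
  [0,0,0,0,0,0,0.4],
  [0,0,0,0,0,0,0.4],
])

```text
time_s: 13.1
tool_pos: [0.5908, 0.2766, 0.1667]
orientation: [0.951, 0.309, -0.001, -0.0]
contact_force: [-7.2, -1.2, 10.6]
width: 0.0509
```

```bash
python3 s.py
```

```text
13.1 yaw 36.02 p [0.591 0.277 0.167] F [-7.249 -1.233 10.605] M [-0.272  1.113 -0.441] w 0.0509 q6 -0.263 tau6 -0.419
```

The moment rises steeply (0.34 → 0.42 N m in 0.014 rad) and the upward push is 10 N, so this is the stop. I'll lift gently.

>>> step_arm([
  [0,0,0,0,0,-0.0005,0.4],
  [0,0,0,0,0,-0.0005,0.4],
  [0,0,0,0,0,-0.0005,0.4],
  [0,0,0,0,0,-0.0005,0.4],
  [0,0,0,0,0,-0.0005,0.4],
])

```text
time_s: 13.52
tool_pos: [0.5906, 0.2764, 0.1675]
orientation: [0.951, 0.309, -0.001, -0.0]
contact_force: [-3.3, 2.2, -8.1]
width: 0.0507
```

```bash
python3 s.py
```

```text
13.52 yaw 36.01 p [0.591 0.276 0.167] F [-3.276  2.227 -8.051] M [ 0.339  0.479 -0.365] w 0.0507 q6 -0.263 tau6 -0.362
```

>>> step_arm([
  [0,0,0,0,0,0,0.4],
  [0,0,0,0,0,0,0.4],
  [0,0,0,0,0,0,0.4],
  [0,0,0,0,0,0,0.4],
  [0,0,0,0,0,0,0.4],
])

```text
time_s: 13.93
tool_pos: [0.5906, 0.2764, 0.1675]
orientation: [0.951, 0.309, -0.001, -0.0]
contact_force: [-4.4, 2.5, -7.8]
width: 0.0509
```

```bash
python3 s.py
python3 - <<'E'
from h import *
np.set_printoptions(precision=3,suppress=True)
im,d=get_image("side")
cv2.imwrite("pics/s5.png",cv2.resize(im[190:270,210:310,::-1],(750,600),interpolation=cv2.INTER_CUBIC))
E
```

```text
13.93 yaw 36.01 p [0.591 0.276 0.167] F [-4.416  2.479 -7.759] M [ 0.386  0.648 -0.331] w 0.0509 q6 -0.263 tau6 -0.371
```

View pics/s5.png

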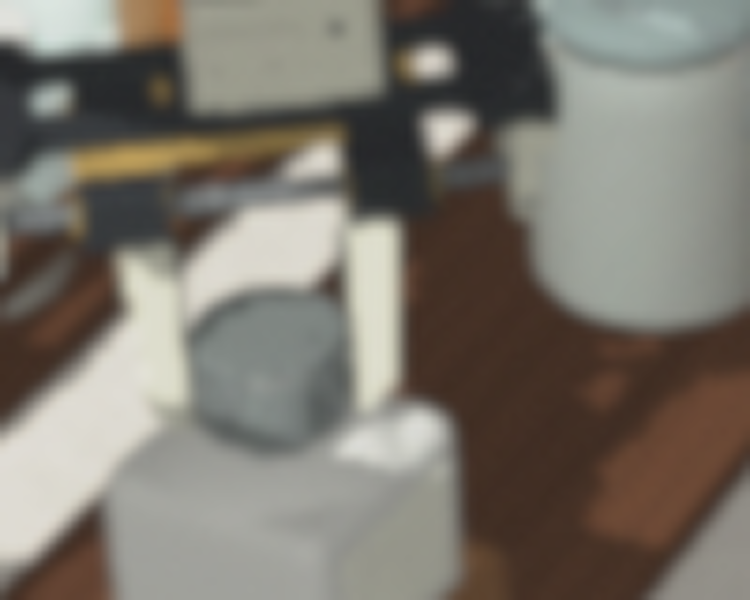

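>>> step_arm([
  [0,0,0.4,0,0,0,0.4],
  [0,0,0.4,0,0,0,0.4],
  [0,0,0.2,0,0,0,0.4],
  [0,0,0,0,0,0,0.4],
  [0,0,0,0,0,0,0.4],
])

```text
time_s: 14.4
tool_pos: [0.5907, 0.2764, 0.1676]
orientation: [0.954, 0.301, -0.001, -0.0]
contact_force: [-3.7, 2.0, -7.8]
width: 0.0505
```

```bash
python3 s.py
```

```text
14.4 yaw 35.01 p [0.591 0.276 0.168] F [-3.725  1.984 -7.771] M [ 0.427  0.66  -0.242] w 0.0505 q6 -0.245 tau6 -0.235
```

>>> step_arm([
  [0,0,0,-0.0002,-0.0002,0.0005,0.4],
  [0,0,0,-0.0001,-0.0001,0.0004,0.4],
  [0,0,0,0,0,0.0004,0.4],
  [0,0,0,0,0,0,0.4],
  [0,0,0,0,0,0,0.4],
])

```text
time_s: 14.82
tool_pos: [0.5907, 0.2764, 0.1674]
orientation: [0.954, 0.301, -0.0, 0.0]
contact_force: [-6.1, 1.2, -2.2]
width: 0.0506
```

```bash
python3 s.py
```

```text
14.82 yaw 35.01 p [0.591 0.276 0.167] F [-6.083  1.193 -2.16 ] M [ 0.17   0.93  -0.311] w 0.0506 q6 -0.245 tau6 -0.251
```

>>> step_arm([
  [0,0,0,-0.0003,-0.0002,0.0004,0.4],
  [0,0,0,-0.0002,-0.0001,0.0004,0.4],
  [0,0,0,0,0,0.0002,0.4],
  [0,0,0,0,0,0,0.4],
  [0,0,0,0,0,0,0.4],
])

```text
time_s: 15.23
tool_pos: [0.5908, 0.2764, 0.1673]
orientation: [0.954, 0.301, 0.001, 0.0]
contact_force: [-5.3, 1.0, 2.9]
width: 0.0504
```

```bash
python3 s.py
```

```text
15.23 yaw 35.01 p [0.591 0.276 0.167] F [-5.302  1.001  2.911] M [-0.019  0.892 -0.268] w 0.0504 q6 -0.244 tau6 -0.248
```

>>> step_arm([
  [0,0,-0.5,-0.0003,0,0.0002,0.4],
  [0,0,-0.5,-0.0002,0,0.0002,0.4],
  [0,0,-0.5,0,0,0,0.4],
  [0,0,0,0,0,0,0.4],
  [0,0,0,0,0,0,0.4],
])

```text
time_s: 15.65
tool_pos: [0.5907, 0.2764, 0.1671]
orientation: [0.95, 0.313, 0.001, -0.0]
contact_force: [-3.9, 1.6, 5.3]
width: 0.0504
```

```bash
python3 s.py
```

```text
15.65 yaw 36.5 p [0.591 0.276 0.167] F [-3.937  1.6    5.262] M [ 0.191  0.721 -0.452] w 0.0504 q6 -0.271 tau6 -0.482
```

>>> step_arm([
  [0,0,0,0,0,-0.0006,0.4],
  [0,0,0,0,0,-0.0006,0.4],
  [0,0,0,0,0,-0.0006,0.4],
  [0,0,0,0,0,-0.0006,0.4],
  [0,0,0,0,0,0,0.4],
])

```text
time_s: 16.07
tool_pos: [0.5903, 0.2762, 0.1676]
orientation: [0.95, 0.313, 0.0, -0.0]
contact_force: [2.6, 3.9, -7.4]
width: 0.0506
```

```bash
python3 s.py
```

```text
16.07 yaw 36.5 p [0.59  0.276 0.168] F [ 2.64   3.921 -7.42 ] M [ 0.769 -0.515 -0.385] w 0.0506 q6 -0.271 tau6 -0.407
```

>>> step_arm([
  [0,0,0.6,0,0,0,0.4],
  [0,0,0.6,0,0,0,0.4],
  [0,0,0.6,0,0,0,0.4],
  [0,0,0.6,0,0,0,0.4],
  [0,0,0,0,0,0,0.4],
])

```text
time_s: 16.48
tool_pos: [0.5904, 0.276, 0.1687]
orientation: [0.956, 0.293, 0.0, 0.0]
contact_force: [3.1, 0.6, -4.4]
width: 0.0503
```

```bash
python3 s.py
```

```text
16.48 yaw 34.05 p [0.59  0.276 0.169] F [ 3.078  0.649 -4.356] M [ 0.302 -0.566 -0.147] w 0.0503 q6 -0.228 tau6 0.073
```

Unloading the stop torque let the cap slide up 1.1 mm with less force, so the resistance was friction at the stop and not a hook. I'll keep lifting gently.

>>> step_arm([
  [0,0,0,-0.0001,0.0001,-0.0006,0.4],
  [0,0,0,0,0,-0.0006,0.4],
  [0,0,0,0,0,-0.0006,0.4],
  [0,0,0,0,0,0,0.4],
  [0,0,0,0,0,0,0.4],
])

```text
time_s: 16.9
tool_pos: [0.5902, 0.2758, 0.1705]
orientation: [0.956, 0.293, 0.0, 0.0]
contact_force: [3.1, 0.2, -2.1]
width: 0.0508
```

```bash
python3 s.py
```

```text
16.9 yaw 34.1 p [0.59  0.276 0.171] F [ 3.091  0.225 -2.144] M [-0.086 -0.583 -0.054] w 0.0508 q6 -0.229 tau6 -0.068
```

>>> step_arm([
  [0,0,0,0.0003,0.0002,-0.001,0.4],
  [0,0,0,0,0,-0.001,0.4],
  [0,0,0,0,0,-0.001,0.4],
  [0,0,0,0,0,-0.001,0.4],
  [0,0,0,0,0,-0.001,0.4],
])

```text
time_s: 17.32
tool_pos: [0.5902, 0.276, 0.1753]
orientation: [0.956, 0.293, -0.0, -0.0]
contact_force: [0.8, 0.2, -0.7]
width: 0.0504
```

```bash
python3 s.py
python3 - <<'E'
from h import *
im,d=get_image("side")
cv2.imwrite("pics/s6.png",cv2.resize(im[190:270,210:310,::-1],(750,600),interpolation=cv2.INTER_CUBIC))
E
```

```text
17.32 yaw 34.11 p [0.59  0.276 0.175] F [ 0.791  0.222 -0.689] M [-0.083 -0.087  0.022] w 0.0504 q6 -0.229 tau6 -0.001
```

View pics/s6.png

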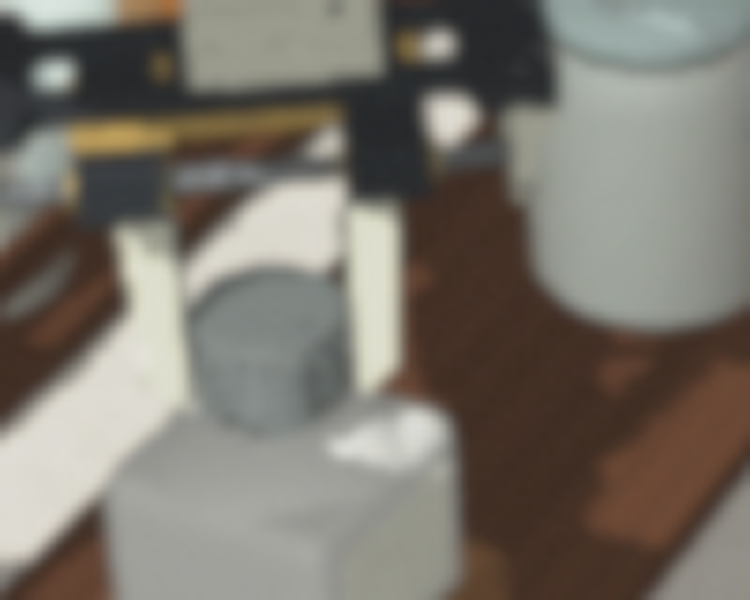

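>>> step_arm([
  [0,0,0,0,0,-0.003,0.4],
  [0,0,0,0,0,-0.005,0.4],
  [0,0,0,0,0,-0.006,0.4],
  [0,0,0,0,0,-0.008,0.4],
  [0,0,0,0,0,-0.01,0.4],
])

```text
time_s: 17.78
tool_pos: [0.5903, 0.276, 0.2079]
orientation: [0.956, 0.293, -0.0, 0.0]
contact_force: [-0.3, -0.5, -0.4]
width: 0.0509
```

>>> step_arm([
  [0,0,0,0,0,-0.012,0.4],
  [0,0,0,0,0,-0.012,0.4],
  [0,0,0,0,0,-0.012,0.4],
  [0,0,0,0,0,0,0.4],
  [0,0,0,0,0,0,0.4],
])

```text
time_s: 18.2
tool_pos: [0.5906, 0.2761, 0.244]
orientation: [0.956, 0.293, 0.001, -0.0]
contact_force: [0.6, 0.3, -0.5]
width: 0.0504
```

```bash
python3 s.py
python3 - <<'E'
from h import *
np.set_printoptions(precision=4,suppress=True)
im,d=get_image("side")
cv2.imwrite("pics/s7.png",cv2.resize(im[170:330,200:400,::-1],(750,600),interpolation=cv2.INTER_CUBIC))
c=camera_info("side")["T"]
t=cv2.inRange(cv2.cvtColor(im,cv2.COLOR_RGB2HSV),(5,70,40),(22,255,200));m=np.zeros_like(t);m[275:318,295:360]=255;t&=m
n,l,s,ce=cv2.connectedComponentsWithStats(t);i=1+s[1:,4].argmax();print(s[i],ce[i],ray("side",c,*ce[i],.01))
x,y,w,h=s[i][:4];print(ray("side",c,x+w/2-.5,y+h/2-.5,.01))
E
```

```text
18.2 yaw 34.1 p [0.591 0.276 0.244] F [ 0.643  0.298 -0.524] M [-0.086 -0.117  0.075] w 0.0504 q6 -0.229 tau6 0.001
[ 305  281   45   32 1132] [326.758  296.5035] [0.4035 0.2083 0.01  ]
[0.4029 0.208  0.01  ]
```

View pics/s7.png

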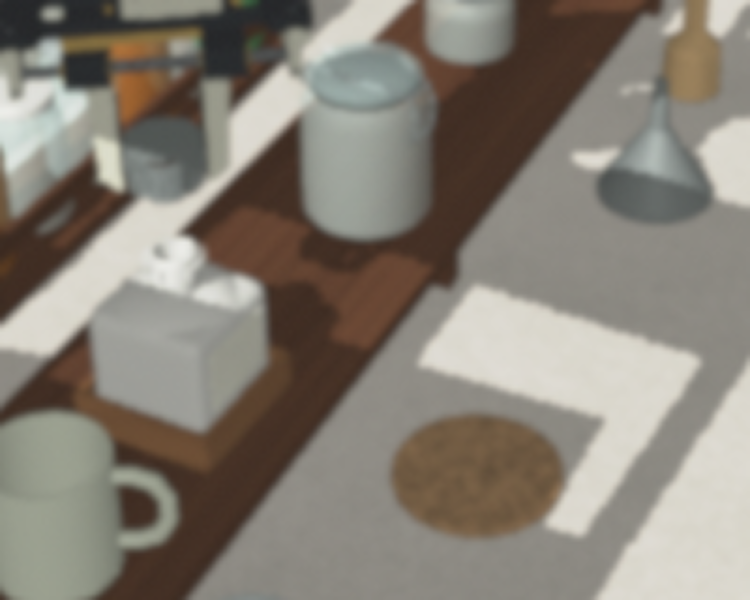

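The cap is off: the bare neck shows at about (175,260) in the crop and the cap is held between the fingers. Next I carry it to the trivet at about (0.405, 0.204).

>>> step_arm([
  [0,0,0,-0.015,-0.004,0,0.4],
  [0,0,0,-0.025,-0.006,0,0.4],
  [0,0,0,-0.03,-0.007,0,0.4],
  [0,0,0,-0.03,-0.007,0,0.4],
  [0,0,0,-0.03,-0.007,0,0.4],
])

```text
time_s: 18.67
tool_pos: [0.4636, 0.2281, 0.2421]
orientation: [0.956, 0.293, -0.001, 0.0]
contact_force: [-0.0, -0.2, 0.6]
width: 0.0507
```

>>> step_arm([
  [0,0,0,-0.03,-0.007,0,0.4],
  [0,0,0,-0.023,-0.005,0.01,0.4],
  [0,0,0,-0.01,-0.002,0.02,0.4],
  [0,0,0,0,0,0.03,0.4],
  [0,0,0,0,0,0.03,0.4],
])

```text
time_s: 19.08
tool_pos: [0.4048, 0.2049, 0.1524]
orientation: [0.956, 0.293, 0.001, -0.0]
contact_force: [1.9, 0.4, -0.9]
width: 0.0506
```

>>> step_arm([
  [0,0,0,0,0,0.03,0.4],
  [0,0,0,0,0,0.03,0.4],
  [0,0,0,0,0,0.02,0.4],
  [0,0,0,0,0,0.015,0.4],
  [0,0,0,0,0,0,0.4],
])

```text
time_s: 19.5
tool_pos: [0.4034, 0.2043, 0.0553]
orientation: [0.956, 0.293, -0.003, 0.0]
contact_force: [0.1, -0.4, -0.7]
width: 0.0508
```

```bash
python3 s.py
python3 - <<'E'
from h import *
np.set_printoptions(precision=4,suppress=True)
im,d=get_image("side")
cv2.imwrite("pics/s8.png",cv2.resize(im[200:340,240:420,::-1],(770,600),interpolation=cv2.INTER_CUBIC))
im,d=get_image("wrist")
cv2.imwrite("pics/w8.png",im[:,:,::-1])
E
python3 s.py
```

```text
19.5 yaw 34.1 p [0.403 0.204 0.055] F [ 0.108 -0.375 -0.684] M [-0.028 -0.087  0.033] w 0.0508 q6 -0.229 tau6 0.004
19.6 yaw 34.1 p [0.405 0.205 0.058] F [ 0.489  0.141 -0.233] M [ 0.044 -0.1   -0.015] w 0.0504 q6 -0.229 tau6 -0.001
```

View pics/s8.png

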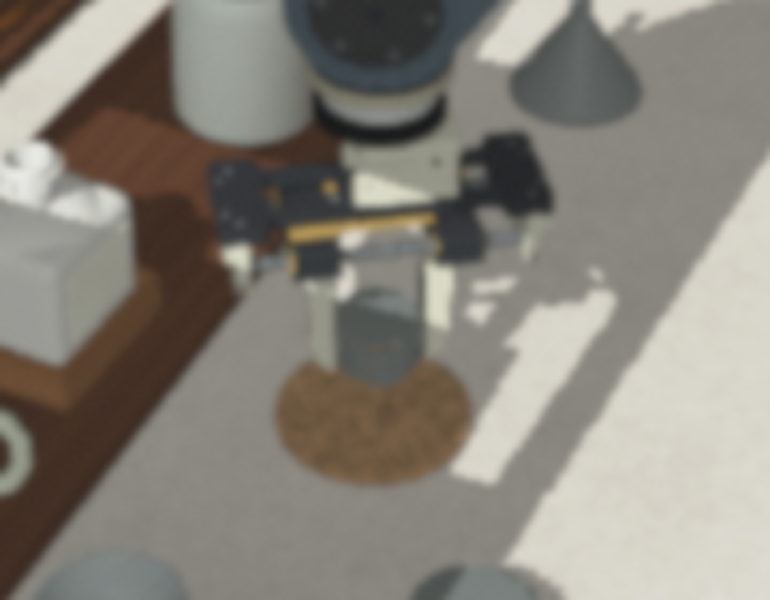

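View pics/w8.png

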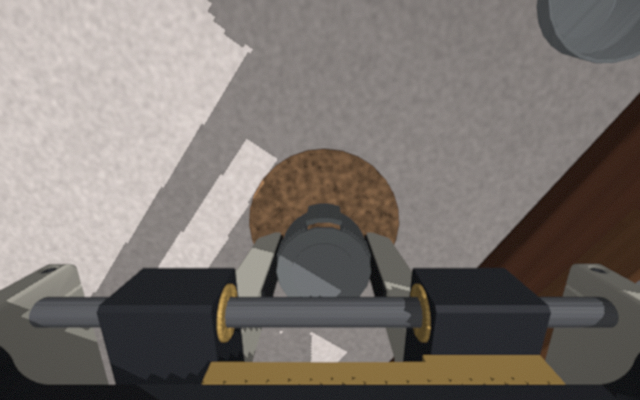

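>>> step_arm([
  [0,0,0,0,0,0.015,0.4],
  [0,0,0,0,0,0.013,0.4],
  [0,0,0,0,0,0.008,0.4],
  [0,0,0,0,0,0.003,0.4],
  [0,0,0,0,0,0.001,0.4],
])

```text
time_s: 20.02
tool_pos: [0.4055, 0.2051, 0.0184]
orientation: [0.956, 0.293, 0.0, -0.0]
contact_force: [-0.4, 1.7, -0.5]
width: 0.0507
```

>>> step_arm([
  [0,0,0,0,0,0.0008,0.4],
  [0,0,0,0,0,0.0008,0.4],
  [0,0,0,0,0,0.0008,0.4],
  [0,0,0,0,0,0,0.4],
  [0,0,0,0,0,0,0.4],
])

```text
time_s: 20.43
tool_pos: [0.4054, 0.2051, 0.0159]
orientation: [0.956, 0.293, 0.0, -0.0]
contact_force: [0.2, 0.6, -0.8]
width: 0.0508
```

```bash
python3 s.py
```

```text
20.43 yaw 34.1 p [0.405 0.205 0.016] F [ 0.194  0.597 -0.787] M [-0.059 -0.121 -0.049] w 0.0508 q6 -0.229 tau6 0.0
```

>>> step_arm([
  [0,0,0,0,0,0.0005,0.4],
  [0,0,0,0,0,0.0005,0.4],
  [0,0,0,0,0,0.0005,0.4],
  [0,0,0,0,0,0.0005,0.4],
  [0,0,0,0,0,0,0.4],
])

```text
time_s: 20.85
tool_pos: [0.4052, 0.205, 0.0136]
orientation: [0.956, 0.293, -0.0, 0.0]
contact_force: [-0.6, -0.3, -0.8]
width: 0.0505
```

```bash
python3 s.py
```

```text
20.85 yaw 34.1 p [0.405 0.205 0.014] F [-0.594 -0.321 -0.836] M [-0.07  -0.123  0.018] w 0.0505 q6 -0.229 tau6 0.0
```

>>> step_arm([
  [0,0,0,0,0,0.0005,0.4],
  [0,0,0,0,0,0.0005,0.4],
  [0,0,0,0,0,0.0005,0.4],
  [0,0,0,0,0,0,0.4],
  [0,0,0,0,0,0,0.4],
])

```text
time_s: 21.27
tool_pos: [0.4053, 0.2051, 0.0122]
orientation: [0.956, 0.293, -0.0, 0.0]
contact_force: [-0.0, 0.1, 0.2]
width: 0.0507
```

```bash
python3 s.py
```

```text
21.27 yaw 34.1 p [0.405 0.205 0.012] F [-0.01   0.099  0.187] M [-0.06  -0.166 -0.033] w 0.0507 q6 -0.229 tau6 0.0
```

>>> step_arm([
  [0,0,0,0,0,0.0003,0.4],
  [0,0,0,0,0,0.0003,0.4],
  [0,0,0,0,0,0,0.4],
  [0,0,0,0,0,0,0.4],
  [0,0,0,0,0,0,0.4],
])

```text
time_s: 21.68
tool_pos: [0.4053, 0.2051, 0.0116]
orientation: [0.956, 0.293, -0.0, -0.0]
contact_force: [0.7, 0.1, -0.7]
width: 0.0504
```

```bash
python3 s.py
```

```text
21.68 yaw 34.1 p [0.405 0.205 0.012] F [ 0.706  0.101 -0.663] M [ 0.009 -0.13   0.067] w 0.0504 q6 -0.229 tau6 0.0
```

Not in contact yet.

>>> step_arm([
  [0,0,0,0,0,0.0004,0.4],
  [0,0,0,0,0,0.0004,0.4],
  [0,0,0,0,0,0,0.4],
  [0,0,0,0,0,0,0.4],
  [0,0,0,0,0,0,0.4],
])

```text
time_s: 22.1
tool_pos: [0.4053, 0.2051, 0.0108]
orientation: [0.956, 0.293, 0.0, -0.0]
contact_force: [0.1, -0.7, 0.1]
width: 0.0505
```

```bash
python3 s.py;  python3 - <<'E'
from h import *
im,d=get_image("side")
cv2.imwrite("pics/s9.png",cv2.resize(im[255:325,280:370,::-1],(770,600),interpolation=cv2.INTER_CUBIC))
E
python3 s.py
```

```text
22.1 yaw 34.1 p [0.405 0.205 0.011] F [ 0.093 -0.671  0.149] M [ 0.005 -0.11   0.028] w 0.0505 q6 -0.229 tau6 0.0
22.15 yaw 34.1 p [0.405 0.205 0.011] F [ 0.337 -0.012 -0.227] M [-0.036 -0.171  0.026] w 0.0505 q6 -0.229 tau6 0.0
```

View pics/s9.png

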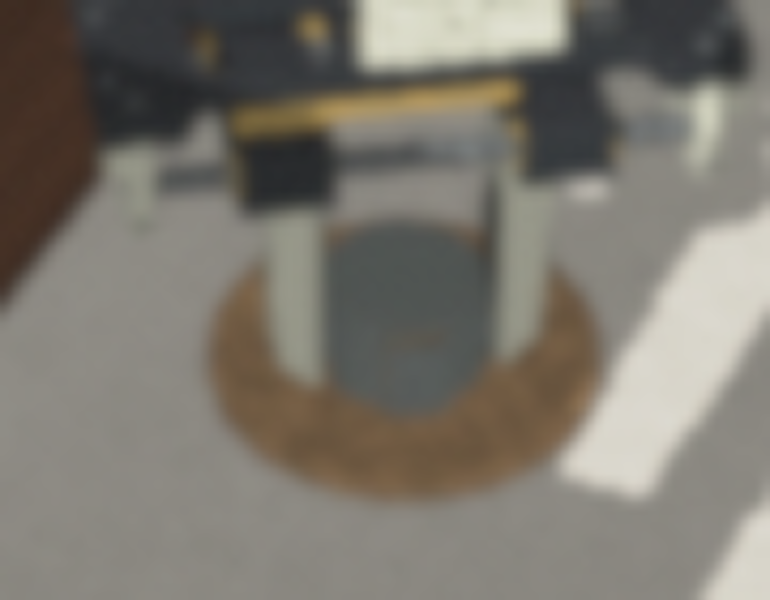

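>>> step_arm([
  [0,0,0,0,0,0.0003,0.4],
  [0,0,0,0,0,0.0003,0.4],
  [0,0,0,0,0,0,0.4],
  [0,0,0,0,0,0,0.4],
  [0,0,0,0,0,0,0.4],
])

```text
time_s: 22.57
tool_pos: [0.4054, 0.2051, 0.0107]
orientation: [0.956, 0.293, 0.0, -0.0]
contact_force: [-1.7, -0.4, 10.4]
width: 0.0505
```

```bash
python3 s.py
```

```text
22.57 yaw 34.1 p [0.405 0.205 0.011] F [-1.678 -0.363 10.364] M [-0.235  0.33  -0.038] w 0.0505 q6 -0.229 tau6 -0.018
```

>>> step_arm([
  [0,0,0,0,0,-0.0003,0.4],
  [0,0,0,0,0,0,0.55],
  [0,0,0,0,0,0,0.6],
  [0,0,0,0,0,0,0.65],
  [0,0,0,0,0,0,0.7],
])

```text
time_s: 22.98
tool_pos: [0.4053, 0.205, 0.0105]
orientation: [0.956, 0.293, 0.0, 0.0]
contact_force: [0.7, -0.4, 0.3]
width: 0.0624
```

>>> step_arm([
  [0,0,0,0,0,0,0.75],
  [0,0,0,0,0,0,0.8],
  [0,0,0,0,0,0,0.82],
  [0,0,0,0,0,0,0.82],
  [0,0,0,0,0,0,0.82],
])

```text
time_s: 23.4
tool_pos: [0.4053, 0.2051, 0.0105]
orientation: [0.956, 0.293, -0.0, 0.0]
contact_force: [-0.3, -0.7, 0.5]
width: 0.0764
```

```bash
python3 s.py
python3 - <<'E'
from h import *
im,d=get_image("wrist")
cv2.imwrite("pics/w10.png",im[:,:,::-1])
E
```

```text
23.4 yaw 34.1 p [0.405 0.205 0.01 ] F [-0.319 -0.667  0.549] M [-0.031 -0.156  0.002] w 0.0764 q6 -0.229 tau6 -0.0
```

View pics/w10.png

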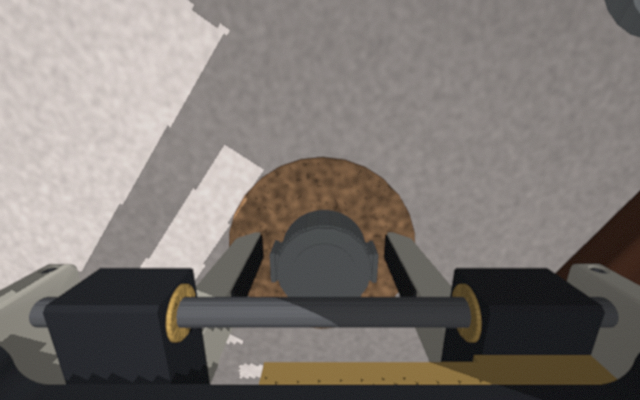

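Cap released, and it stands between the open fingers at about (325,258) on the trivet. I retreat straight up.

>>> step_arm([
  [0,0,0,0,0,-0.003,0.82],
  [0,0,0,0,0,-0.008,0.82],
  [0,0,0,0,0,-0.015,0.82],
  [0,0,0,0,0,-0.025,0.82],
  [0,0,0,0,0,-0.03,0.82],
])

```text
time_s: 23.87
tool_pos: [0.4045, 0.2047, 0.0922]
orientation: [0.956, 0.293, -0.001, 0.0]
contact_force: [0.0, -0.9, 0.2]
width: 0.0766
```

>>> step_arm([
  [0,0,0,0,0,-0.03,0.9],
  [0,0,0,0,0,-0.03,1],
  [0,0,0,0,0,-0.02,1],
  [0,0,0,0,0,0,1],
  [0,0,0,0,0,0,1],
])

```text
time_s: 24.28
tool_pos: [0.4056, 0.2052, 0.1726]
orientation: [0.956, 0.293, 0.001, -0.0]
contact_force: [0.2, 0.0, -0.9]
width: 0.093
```

```bash
python3 s.py
python3 - <<'E'
from h import *
np.set_printoptions(precision=4,suppress=True)
T=camera_info("wrist")["T"];im,d=get_image("wrist");cv2.imwrite("pics/w11.png",im[:,:,::-1])
P=cloud("wrist",d,T);c=np.hypot(P[...,0]-.405,P[...,1]-.205)
m=(c<.05)&(P[...,2]>.034);print("cap top",P[m].mean(0),P[m].min(0),P[m].max(0),np.median(P[m][:,2]))
t=cv2.inRange(cv2.cvtColor(im,cv2.COLOR_RGB2HSV),(5,70,40),(22,255,200)).astype(bool)&(c<.09)
print("trivet",P[t].min(0),P[t].max(0),(P[t].min(0)+P[t].max(0))/2)
im,d=get_image("side");cv2.imwrite("pics/s11.png",im[:,:,::-1])
E
```

```text
24.28 yaw 34.1 p [0.406 0.205 0.173] F [ 0.225  0.024 -0.927] M [-0.058 -0.199 -0.03 ] w 0.093 q6 -0.229 tau6 0.001
cap top [0.3954 0.2217 0.2569] [0.355  0.1691 0.0341] [0.4507 0.2529 0.2947] 0.27457772493279603
trivet [0.3452 0.1427 0.0074] [0.465  0.2712 0.339 ] [0.4051 0.207  0.1732]
```

View pics/w11.png

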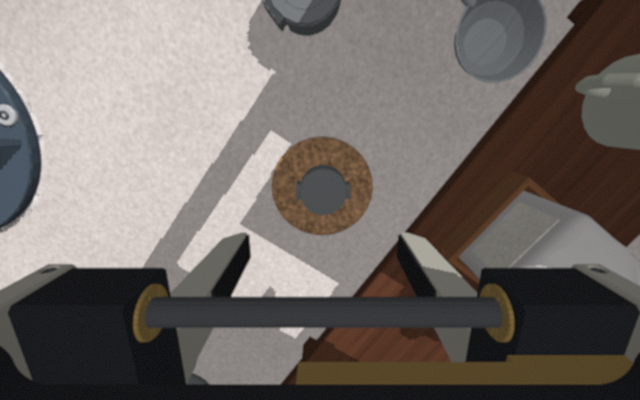

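View pics/s11.png

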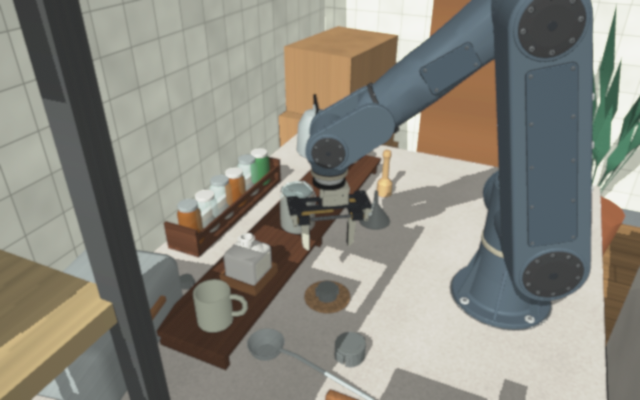

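The wrist view shows the cap at (323,190), well inside the trivet (272–372, 137–235). The canister is open at its place, and the gripper hangs clear.

```bash
python3 -c "
from rig import *
print(close_job())"
```

```text
the job is handed in; nothing more can be done
None
```

The cap is off the vinegar canister and stands mouth down, near the middle of the cork trivet. The job was handed in at about 24.4 s.

**Turning:** I gripped both tabs at 20 N, with a reading of about 51 mm over them throughout, so both were fully in. I turned the cap anticlockwise about 1.05 rad. The liner's 10 N push appeared partway, then the moment rose steeply at the stop; the highest I read was 0.48 N m.

**Lifting:** The first two gentle lifts, up to about 8 N upward at the tool, did not free the cap while the stop torque was still on. Backing the torque off to near zero let it slide up with falling force. I took the earlier resistance to be friction at the stop. I can't rule out that it was still slightly hooked, which would make those two lifts a light tug.

**Placing:** The cap met the cork with a brief 10 N, a little more than I meant. I then eased off, opened the fingers and backed straight up.

**Last checks:**
- **Cap:** The wrist picture shows it well inside the trivet's edge, with cork showing all round it.
- **Surroundings:** In the side picture the other things look undisturbed; I compared these by eye, not by measuring. The gripper is clear, reading about zero force.
- **Trivet position:** The top and side cameras disagreed by about 8 mm, against roughly 30 mm of room around the cap.
- **Cap height:** My depth check after placing failed because the gripper's own points got into it, so the final height rests on the contact force and the pictures.

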